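Pack up the bay of a levelling plate with two spacers, flush with the pillar

ROBOT

A 6-joint arm with a two-finger parallel gripper is mounted at the origin on a cart in front of the work surface, level with it; the furniture and walls round the work are solid. World frame = base frame: x ahead of the robot, y to its left, z up, the work surface at z = 0. Lengths are in m, angles in degrees, forces in N, time in s.
With the tool pointing down it reaches from about 0.3 to 0.75 m from the base axis. Payload 8.5 kg.
Tool frame: the origin (TCP) lies midway between the tips of the shut fingers; the grasp point (between the pads) lies 19 mm behind it (env.grip_depth is the distance from the TCP to the grasp point, in m); x points along the fingers, y is the direction in which the jaws open and shut, and the axes are right-handed (so a half turn about x gives the same grasp; the last joint's range is limited). The gripper opens to 85 mm and grips with 20 to 120 N. Pads are 22 mm wide; open, the fingers measure 114 mm over their backs; the gripper's body (76 mm by 85 mm) begins 54 mm behind the grasp point. The pads swing forward as they close: fully open they stand 13 mm farther back than shut.
Start: joints at [57.336, 21.807, 74.336, -0, 83.858, -12.336], TCP at [0.191, 0.516, 0.231] pointing down, gripper open.
Joint ranges: [-178.18, 178.18], [-50.72, 133.34], [12.68, 142.11], [-81.47, 261.47], [9.98, 163.14], [-165.26, 165.26]. Speed limits (degrees/s): [136.94, 136.94, 180, 180, 180, 180].

INTERFACE

Orientations are given as a 3x3 rotation matrix whose columns are the frame's x, y, z axes.
In Python, from rig import env gives the robot as it stands.
- The arm moves only by the tool play_rows, never from a script. Its arguments are lists of equal length, an entry for each row: "travel": the shift along the world's x, y, z in cm, a list of three; "rotation": the turn, a rotation vector about the world's x, y, z in rad, a list of three; "claw": the finger opening in cm, from 0 to 8.54. A call has 1 to 12 rows; each row shifts and turns the pose as measured when the row begins; what a row does not reach is not made up. A row lasts 1/12 s, in which the tool goes at most 41.7 mm and 7.16 degrees, less where a joint would pass 70% of its speed; a pose out of reach is approached as far as the arm can. A call is refused whole if a number of a shift passes 4.17 or a number of a turn 0.125, either way. A call with a gripper value outside its range is refused whole. The fingers move at their own pace and stop on an object; "squeeze" is the grip in N (left out, the last holds). Time passes only in rows, so rows that do not move let the fingers close. It gives the time, the measured TCP pose, the force and the opening at its end, in the units of the state.
- env.observe(): the state, without advancing time (a new reading comes with each control period).
- env.get_image(name): name is "side" or "top"; returns the picture (480x640x3 uint8, red, green, blue); there is no depth.
- env.camera_info(name): a dict with "vertical_fov" (degrees; the focal length in pixels is half the picture's height over the tangent of half this angle, whatever the lens; pixels are square), "cx", "cy" (the principal point, pixels), "eye" and "rotation" of the camera in the world. Camera axes: x right, y down, z forward; pixel columns grow to the right and rows downward; lengths in m; the calibration is good to about 2 mm. A picture is of the moment at which its call begins. camera_info takes no time and is no camera call.
- env.close_job(): hands the job in, once; it reports no verdict.
The state is a dict: "time_s": time; "q": joint angles; "qvel": joint speeds; "joint_efforts": joint torques, N m; "position": TCP position; "tool_rot": TCP orientation; "ft_force": force on the tool from outside, world axes, zero at the start; "wrist_torque": the same for the moment, N m; "grip_width": finger opening in m.
Only numpy, scipy, OpenCV 4.12 (cv2) and the standard library are available. Lean on these libraries where they do the work, as an engineer would, in place of code of your own. Each camera call takes 0.05 s, during which the arm holds its last target.

TASK

An instrument is to stand level across the pillar straight behind the pinned bay of the grey levelling plate and a packing in that bay. Choose the two of the four aluminium spacer plates that together are as thick as that pillar is tall above the plate, and stack them flat in the bay, lengthwise, in either order, both with one end up against the end pin and one long side up against the two side pins, so that the top is flush with the pillar. Leave the other two spacers lying on the bench, disturb nothing else, and let go.

Things in the scene. Friction and masses are not known exactly. Their poses are not given: they have to be found in the camera images.
- base: Grey levelling plate, 170 x 200 x 8 mm, bolted to the bench. Own frame: x away from the robot, y to the left, z up; origin on the underside (bench level), under the middle of the bay's width. The plate spans x -75 to 95, y -140 to 60 mm. The bay is its near left part, where three pins stand. Bolt heads 4 mm high in its corners.
- bay_corner (a point): Corner of the bay on the plate's top face (base frame x 35, y 25, z 8 mm; axes as base), where the stop planes meet: a part's far end stops at x = 35, its left long side at y = 25. So a 50 mm wide part against the pins is centred on y = 0.
- end_pin (a point): End pin (stops the far end): upright steel pin, 8 mm thick, 45 mm tall above the plate, at x 39, y 0 mm of the base frame; the point is its foot on the plate's top.
- side_pin_far (a point): Far one of the two side pins (stop the left long side): same size, at x 27, y 29 mm of the base frame; the point is its foot.
- side_pin_near (a point): Near side pin: same size, at x -22, y 29 mm of the base frame; the point is its foot. Between the two side pins 41 mm are free, so a gripper finger fits there.
- pillar_a: Fixed round steel pillar, 28 mm tall above the plate's top, 30 mm thick at the foot, head 26 mm. Origin: centre of its foot, 8 mm above the bench. The three pillars change places along the plate's far edge (base frame x 70 mm): the one at y = 0, straight behind the bay beyond the end pin, counts; those at y -70 and -110 mm are spares.
- pillar_a_top (a point): Centre of the top face of pillar_a.
- pillar_b: Fixed round steel pillar, 40 mm tall above the plate's top, 30 mm thick at the foot, head 26 mm. Origin: centre of its foot, 8 mm above the bench. The three pillars change places along the plate's far edge (base frame x 70 mm): the one at y = 0, straight behind the bay beyond the end pin, counts; those at y -70 and -110 mm are spares.
- pillar_b_top (a point): Centre of the top face of pillar_b.
- pillar_c: Fixed round steel pillar, 58 mm tall above the plate's top, 30 mm thick at the foot, head 26 mm. Origin: centre of its foot, 8 mm above the bench. The three pillars change places along the plate's far edge (base frame x 70 mm): the one at y = 0, straight behind the bay beyond the end pin, counts; those at y -70 and -110 mm are spares.
- pillar_c_top (a point): Centre of the top face of pillar_c.
- spacer_12: Loose aluminium spacer plate, 12 mm thick, 95 mm long (its x), 50 mm wide (its y), one drilled hole on the middle line of its face; about 154 g. Origin at the centre of its underside, z up. Lies flat on the bench to the left of the plate, length roughly away from the robot. The four spacers change places. Grip it across the 50 mm width.
- spacer_12_center (a point): Centre of spacer_12, half way up its thickness.
- spacer_16: Loose aluminium spacer plate, 16 mm thick, 85 mm long (its x), 50 mm wide (its y), two drilled holes on the middle line of its face; about 184 g. Origin at the centre of its underside, z up. Lies flat on the bench to the left of the plate, length roughly away from the robot. The four spacers change places. Grip it across the 50 mm width.
- spacer_16_center (a point): Centre of spacer_16, half way up its thickness.
- spacer_24: Loose aluminium spacer plate, 24 mm thick, 75 mm long (its x), 50 mm wide (its y), three drilled holes on the middle line of its face; about 243 g. Origin at the centre of its underside, z up. Lies flat on the bench to the left of the plate, length roughly away from the robot. The four spacers change places. Grip it across the 50 mm width.
- spacer_24_center (a point): Centre of spacer_24, half way up its thickness.
- spacer_34: Loose aluminium spacer plate, 34 mm thick, 65 mm long (its x), 50 mm wide (its y), four drilled holes on the middle line of its face; about 298 g. Origin at the centre of its underside, z up. Lies flat on the bench to the left of the plate, length roughly away from the robot. The four spacers change places. Grip it across the 50 mm width.
- spacer_34_center (a point): Centre of spacer_34, half way up its thickness.
- timer: Bystander: small white countdown timer lying on its back, 68 x 68 x 21 mm, origin under its centre.
- tape: Bystander: roll of brown tape lying flat, 92 mm across, 48 mm high, origin under its centre, near the back of the bench. (Left of the bench, beyond x = 0.45 and y = 0.55 m, stands a tall cabinet: keep the gripper clear of it.)
- vial: Bystander: upright sample vial with a black cap, 27 mm thick, 68 mm tall, origin under its centre.
There are look-alikes about, which are no part of the job. Leave any brown look-alike of the spacer_24 alone.

How it is judged:
By the outcome, as a careful person would: the job done as asked, in the order asked, and still so for the second after the job is handed in, with the robot touching nothing.
It also fails if it takes over 58 s, if anything falls off the work surface, if the arm or the gripper's body presses on something with over 40 N, if the wrist force passes 120 N, or if a joint passes its speed limit or range.

## Working session

There is one attempt and no reset: what is moved stays moved. The work goes in short steps, Python scripts to look and compute and a tool call to move; the robot and the scene stay as the last step left them, time stands still between calls to the robot, and variables do not carry over. Pictures are saved under pics/ and viewed, and the job is handed in when it is done.

Besides the shell and the picture viewer there is one more tool, called after "Call:" by a JSON object that holds its "api" and its "payload", one argument or row to a line. play_rows: Moves the arm, as the interface text tells. Its arguments: {"type":"object","properties":{"travel":{"type":"array","items":{"type":"array","items":{"type":"number"}}},"rotation":{"type":"array","items":{"type":"array","items":{"type":"number"}}},"claw":{"type":"array","items":{"type":"number"}},"squeeze":{"type":"number"}},"required":["travel","rotation","claw"]}

```bash
ls; mkdir -p pics; python3 - <<'E'
from rig import env
import cv2
for n in("side","top"):
    im=env.get_image(n); cv2.imwrite(f"pics/{n}0.png",im[:,:,::-1]); print(n,env.camera_info(n))
print(env.observe())
E
```

```text
pics
side {'vertical_fov': 55.484807956714, 'cx': 317.84726807922044, 'cy': 231.8807801063563, 'eye': array([ 0.16134282, -0.27694196,  0.86784478]), 'rotation': array([[ 0.46899281, -0.745765  ,  0.47315992],
       [-0.88315282, -0.39033691,  0.26015034],
       [-0.00931924, -0.53988115, -0.84168966]])}
top {'vertical_fov': 45.096390906209855, 'cx': 310.83770765916597, 'cy': 242.96420266047906, 'eye': array([ 0.30658118, -0.06408354,  1.41745397]), 'rotation': array([[ 0.05325649, -0.97404482,  0.22000097],
       [-0.99856634, -0.05313553,  0.00647157],
       [ 0.00538627, -0.22003021, -0.97547819]])}
{'time_s': 0.1, 'q': array([ 5.73385002e+01,  2.18391581e+01,  7.43799064e+01,  1.14098975e-03,
        8.38573722e+01, -1.23370765e+01]), 'qvel': array([-0.10305926, -0.22377097, -0.17053875,  0.06651463,  0.15165875,
       -0.12555576]), 'joint_efforts': array([ 4.28109284e-03, -4.49219406e+01, -2.31656796e+01, -1.65678671e-04,
        3.65580003e-03,  3.36505821e-05]), 'position': array([0.19090056, 0.51553134, 0.23075747]), 'tool_rot': array([[-7.36633643e-04,  3.47336944e-01,  9.37740105e-01],
       [-1.11243437e-03,  9.37739495e-01, -3.47337591e-01],
       [-9.99999110e-01, -1.29903488e-03, -3.04380906e-04]]), 'ft_force': array([ 0.20005174,  0.43070731, -0.90508582]), 'wrist_torque': array([-0.03041937, -0.0141483 , -0.00552777]), 'grip_width': 0.08536623611383243}
```

View pics/side0.png

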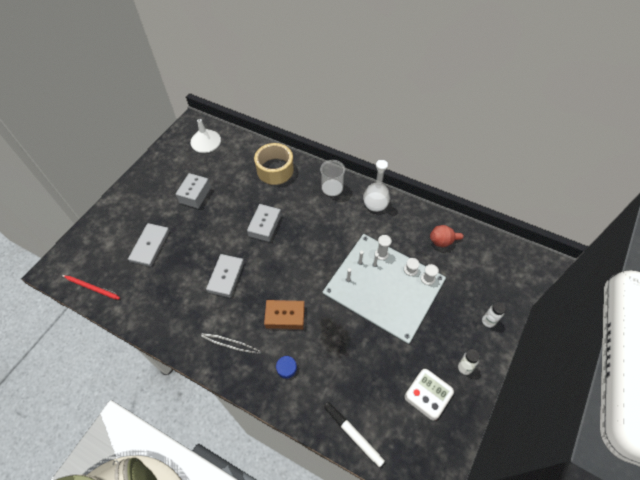

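View pics/top0.png

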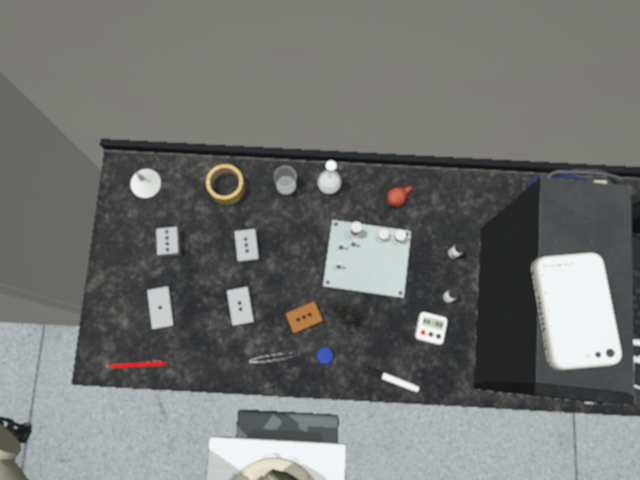

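```bash
cat > h.py <<'E'
from rig import env
import numpy as np, cv2
C={n:env.camera_info(n) for n in("side","top")}
def K(n):
    f=240/np.tan(np.radians(C[n]['vertical_fov']/2)); return f,C[n]['cx'],C[n]['cy']
def proj(n,P):
    P=np.atleast_2d(P); c=(P-C[n]['eye'])@C[n]['rotation']; f,cx,cy=K(n)
    return np.c_[f*c[:,0]/c[:,2]+cx,f*c[:,1]/c[:,2]+cy]
def ray(n,uv,z):
    f,cx,cy=K(n); d=C[n]['rotation']@np.array([(uv[0]-cx)/f,(uv[1]-cy)/f,1]); e=C[n]['eye']
    return e+d*(z-e[2])/d[2]
E
python3 - <<'E'
from h import *
for n in C:
    print(n,proj(n,[[0,0,0],[.191,.516,.231],[.5,0,0],[.5,.5,0]]).round(0).tolist())
print(ray("top",(160,307),.012),ray("side",(149,244),.012))
for n in C:
    im=cv2.imread(f"pics/{n}0.png")
    for k,(a,b,c,d) in {"side":[(120,160,300,310),(310,220,460,350)],"top":[(130,210,280,340),(310,210,430,310)]}[n] and enumerate({"side":[(120,160,300,310),(310,220,460,350)],"top":[(130,210,280,340),(310,210,430,310)]}[n]):
        cv2.imwrite(f"pics/c_{n}{k}.png",cv2.resize(im[b:d,a:c],None,fx=4,fy=4,interpolation=cv2.INTER_CUBIC))
E
```

```text
side [[122.0, 534.0], [-93.0, 239.0], [281.0, 283.0], [101.0, 195.0]]
top [[272.0, 510.0], [10.0, 417.0], [286.0, 292.0], [84.0, 281.0]]
[0.44441948 0.30250307 0.012     ] [0.44222779 0.30183883 0.012     ]
```

View pics/c_top1.png

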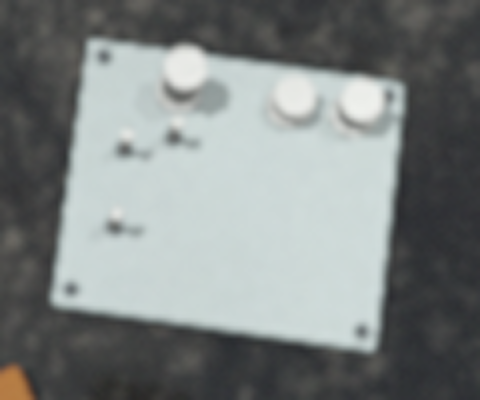

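View pics/c_side1.png

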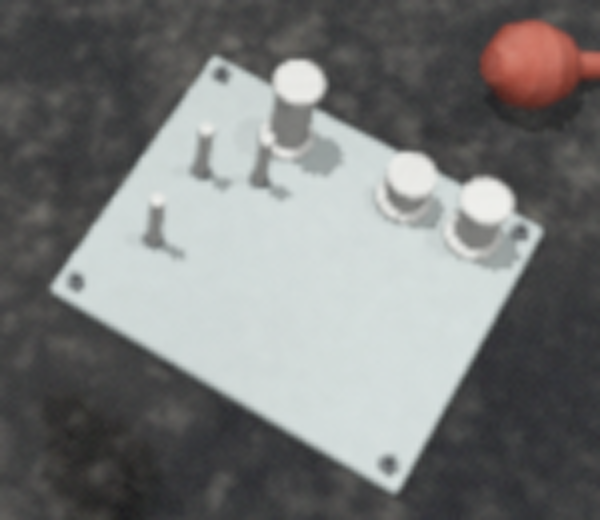

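View pics/c_top0.png

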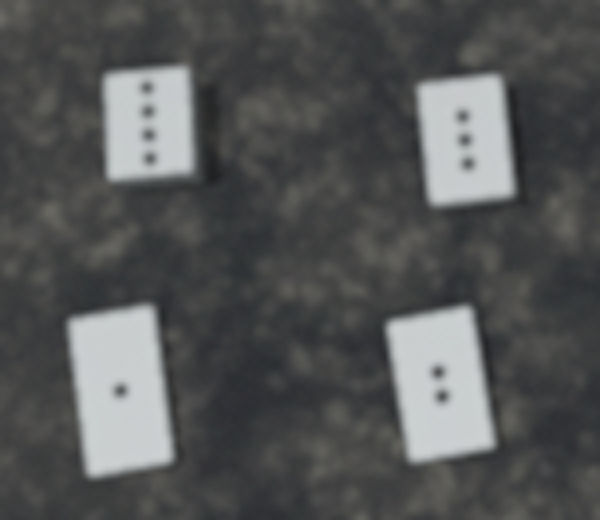

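View pics/c_side0.png

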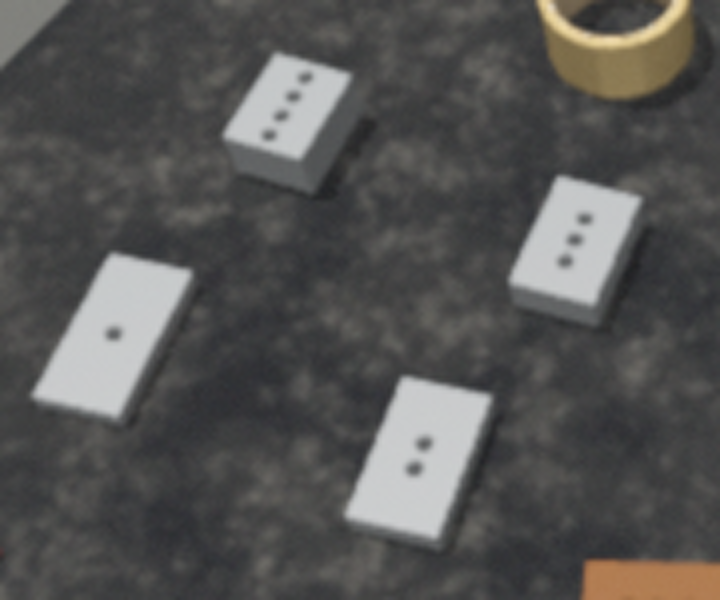

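```bash
cat >> h.py <<'E'
from scipy.optimize import least_squares
from scipy.ndimage import map_coordinates
def corners(p,box,z):
    x,y,a=p; c,s=np.cos(a),np.sin(a); x0,x1,y0,y1=box
    L=np.array([[x0,y0],[x1,y0],[x1,y1],[x0,y1]]); return np.c_[L@np.array([[c,s],[-s,c]])+[x,y],np.full(4,z)]
def fit(ims,p0,box,z,cams=("side","top"),it=12,R=6,verbose=False):
    p=np.array(p0,float)
    for k in range(it):
        r=R if k<5 else 3
        obs=[]
        for n in cams:
            g=cv2.cvtColor(ims[n],cv2.COLOR_BGR2GRAY).astype(float)
            P=corners(p,box,z); ctr=proj(n,P.mean(0))[0]
            for e in range(4):
                for t in np.linspace(.12,.88,25):
                    w=P[e]*(1-t)+P[(e+1)%4]*t; u=proj(n,w)[0]
                    d=np.diff(proj(n,P[[e,(e+1)%4]]),axis=0)[0]; nn=np.array([d[1],-d[0]])/np.hypot(*d)
                    if nn@(u-ctr)<0: nn=-nn
                    s=np.arange(-r,r+.01,.25); q=u+s[:,None]*nn
                    v=map_coordinates(g,[q[:,1],q[:,0]],order=1)
                    v=np.convolve(v,np.ones(3)/3,'same'); dv=-(v[4:]-v[:-4]); dv[:3]=0;dv[-3:]=0
                    i=dv.argmax()
                    if dv[i]>12:
                        wt=np.clip(dv,0,None)*(abs(np.arange(len(dv))-i)<=4); sm=(wt*s[2:-2]).sum()/wt.sum()
                        obs.append((n,e,t,u+sm*nn,nn))
        def res(pp):
            P=corners(pp,box,z); out=[]
            return np.array([ (proj(n,P[e]*(1-t)+P[(e+1)%4]*t)[0]-m)@nn for n,e,t,m,nn in obs])
        sol=least_squares(res,p,loss='soft_l1',f_scale=.4,x_scale=[.01,.01,.1]); p=sol.x
    return p,np.sqrt(np.mean(sol.fun**2)),len(obs)
SP={12:(.095,.012),16:(.085,.016),24:(.075,.024),34:(.065,.034)}
def sbox(t): l=SP[t][0]/2; return (-l,l,-.025,.025)
PB=(-.075,.095,-.14,.06)
E
python3 - <<'E'
from h import *
ims={n:cv2.imread(f"pics/{n}0.png") for n in C}
def rep(nm,p0,box,z):
    for c in (("side","top"),("side",),("top",)):
        p,r,k=fit(ims,p0,box,z,c); print(nm,c,(p[:2]*1000).round(1),np.degrees(p[2]).round(2),round(r,2),k)
    return
seeds={24:(247,245),34:(167.5,241),16:(240,306)}
for t,uv in seeds.items():
    rep(t,[*ray("top",uv,SP[t][1])[:2],0.05],sbox(t),SP[t][1])
a=[ray("top",(310+u/4,210+v/4),.008)for u,v in((52,304),(377,350),(404,84),(87,40))]
print(np.round(a,3))
a=np.array(a); d=a[3]-a[0]; yaw=np.arctan2(d[1],d[0]); c,s=np.cos(yaw),np.sin(yaw)
o=a.mean(0)[:2]-np.array([[c,-s],[s,c]])@[.01,-.04]
rep("plate",[*o,yaw],PB,.008)
E
```

```text
24 ('side', 'top') [608.5 106.8] 10.18 0.66 200
24 ('side',) [608.5 107.6] 10.16 0.38 100
24 ('top',) [608.2 104.8] 9.94 0.79 100
34 ('side', 'top') [606.1 300.3] 8.46 0.63 200
34 ('side',) [606.1 301.3] 8.65 0.37 100
34 ('top',) [606.  298.5] 8.33 0.71 100
16 ('side', 'top') [457.8 110.9] 14.3 0.63 200
16 ('side',) [457.7 111.6] 14.2 0.41 100
16 ('top',) [458.  109.3] 14.02 0.73 100
[[ 0.518 -0.09   0.008]
 [ 0.5   -0.291  0.008]
 [ 0.669 -0.305  0.008]
 [ 0.687 -0.104  0.008]]
plate ('side', 'top') [ 587.7 -154.1] -5.13 0.54 193
plate ('side',) [ 587.6 -153.7] -5.11 0.35 93
plate ('top',) [ 588.1 -155.4] -5.24 0.56 100
```

```bash
cat >> h.py <<'E'
BASE=np.array([.5877,-.1541,np.radians(-5.13)])
def b2w(x,y,z=0):
    c,s=np.cos(BASE[2]),np.sin(BASE[2]); return np.array([BASE[0]+c*x-s*y,BASE[1]+s*x+c*y,z])
def w2b(P):
    c,s=np.cos(BASE[2]),np.sin(BASE[2]); d=np.array(P[:2])-BASE[:2]; return np.array([c*d[0]+s*d[1],-s*d[0]+c*d[1]])
E
python3 - <<'E'
from h import *
for n,(a,b) in {"side":(310,220),"top":(310,210)}.items():
    im=cv2.imread(f"pics/c_{n}1.png")
    for x,y,h,col in [(.039,0,.053,(0,0,255)),(.027,.029,.053,(0,0,255)),(-.022,.029,.053,(0,0,255))]+[(.07,0,z,c) for z,c in((.036,(255,0,0)),(.048,(0,255,0)),(.066,(0,0,255)))]+[(.07,-.07,.036,(255,0,0)),(.07,-.11,.048,(0,255,0))]:
        u=(proj(n,b2w(x,y,h))[0]-[a,b]+.5)*4
        cv2.circle(im,tuple(u.round().astype(int).tolist()),4,col,1)
        if h>.03 and abs(x-.07)<.001: cv2.circle(im,tuple(u.round().astype(int).tolist()),26,col,1)
    cv2.imwrite(f"pics/v_{n}.png",im)
E
```

```text
(no output)
```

View pics/v_side.png

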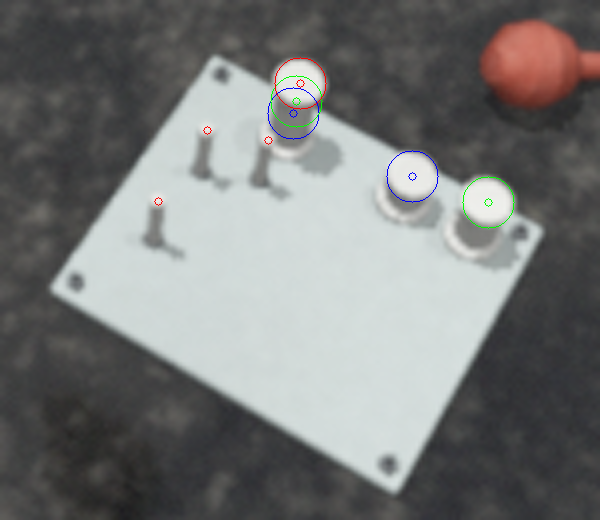

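```bash
python3 - <<'E'
from h import *
s=env.observe();R=s['tool_rot'];print(s['position'],R.round(3).tolist(),s['q'].round(1))
for t,(x,y,yaw) in {24:(.6085,.1068,10.1),34:(.6061,.3003,8.5)}.items():
    c,sn=np.cos(np.radians(yaw)),np.sin(np.radians(yaw))
    print(t,"tool y yaw now",np.degrees(np.arctan2(R[1,1],R[0,1])),"want",90+yaw)
    print(" at offset +5,0:", (x+c*.005,y+sn*.005))
print(b2w(.0025,0),b2w(-.0025,0))
E
```

```text
[0.19090056 0.51553134 0.23075747] [[-0.001, 0.347, 0.938], [-0.001, 0.938, -0.347], [-1.0, -0.001, -0.0]] [ 57.3  21.8  74.4   0.   83.9 -12.3]
24 tool y yaw now 69.67546515432647 want 100.1
 at offset +5,0: (np.float64(0.6134225158998722), np.float64(0.10767683363045995))
34 tool y yaw now 69.67546515432647 want 98.5
 at offset +5,0: (np.float64(0.6110450793168095), np.float64(0.30103904705564805))
[ 0.59018999 -0.15432354  0.        ] [ 0.58521001 -0.15387646  0.        ]
```

Call:
{"api": "play_rows", "payload": {
  "travel": [
    [2.7,-2.6,0],
    [2.7,-2.6,0],
    [2.7,-2.6,0],
    [2.7,-2.6,0],
    [2.7,-2.6,0],
    [2.7,-2.6,0],
    [2.7,-2.6,-0.5],
    [2.7,-2.6,-0.5],
    [2.7,-2.6,-0.5],
    [2.7,-2.6,-0.5],
    [2.7,-2.6,-0.5],
    [2.7,-2.6,-0.5]
  ],
  "rotation": [
    [0,0,0.045],
    [0,0,0.045],
    [0,0,0.045],
    [0,0,0.045],
    [0,0,0.045],
    [0,0,0.045],
    [0,0,0.045],
    [0,0,0.045],
    [0,0,0.045],
    [0,0,0.045],
    [0,0,0.045],
    [0,0,0.045]
  ],
  "claw": [8.5,8.5,8.5,8.5,8.5,8.5,8.5,8.5,8.5,8.5,8.5,8.5],
  "squeeze": 60
}}

```text
time_s: 1.1
position: [0.5202, 0.1905, 0.1972]
tool_rot: [[-0.004, -0.221, 0.975], [-0.004, 0.975, 0.221], [-1.0, -0.003, -0.005]]
ft_force: [0.2, 0.7, 0.3]
grip_width: 0.0852
```

```bash
cat >> h.py <<'E'
from scipy.spatial.transform import Rotation as Ro
def delta(x,y,z,yaw):
    "cm shift & rotvec to TCP at x,y,z(m) tool down, tool y at 90+yaw deg"
    s=env.observe(); a=np.radians(90+yaw); Y=np.array([np.cos(a),np.sin(a),0]); X=np.array([0,0,-1.]); Rt=np.c_[X,Y,np.cross(X,Y)]
    print("shift cm",((np.array([x,y,z])-s['position'])*100).round(2),"rot",Ro.from_matrix(Rt@s['tool_rot'].T).as_rotvec().round(4),"F",s['ft_force'].round(1),"t",round(s['time_s'],2),"w",round(s['grip_width']*1000,1))
E
python3 -c "
from h import *
delta(.6134,.1077,.12,10.1)"
```

```text
shift cm [ 9.32 -8.28 -7.72] rot [ 0.004  -0.0044 -0.0464] F [0.2 0.7 0.3] t 1.1 w 85.2
```

Call:
{"api": "play_rows", "payload": {
  "travel": [
    [2.3,-2.1,-1.9],
    [2.3,-2.1,-1.9],
    [2.3,-2.1,-1.9],
    [2.0,-1.8,-1.7],
    [0,0,0],
    [0,0,0]
  ],
  "rotation": [
    [0.001,-0.001,-0.011],
    [0.001,-0.001,-0.011],
    [0.001,-0.001,-0.011],
    [0.001,-0.001,-0.011],
    [0,0,0],
    [0,0,0]
  ],
  "claw": [8.5,8.5,8.5,8.5,8.5,8.5]
}}

```text
time_s: 1.6
position: [0.6165, 0.0978, 0.1158]
tool_rot: [[-0.003, -0.17, 0.985], [-0.0, 0.985, 0.17], [-1.0, 0.0, -0.003]]
ft_force: [-0.4, -0.0, 0.0]
grip_width: 0.0846
```

```bash
python3 -c "
from h import *
delta(.6134,.1077,.12,10.1)"
```

```text
shift cm [-0.31  0.99  0.42] rot [ 0.0002 -0.0031  0.0052] F [-0.4 -0.   0. ] t 1.6 w 84.6
```

Call:
{"api": "play_rows", "payload": {
  "travel": [
    [-0.3,1.0,-1.0],
    [0,0,-2.5],
    [0,0,-2.5],
    [0,0,0],
    [0,0,0]
  ],
  "rotation": [
    [0,-0.003,0.005],
    [0,0,0],
    [0,0,0],
    [0,0,0],
    [0,0,0]
  ],
  "claw": [8.5,8.5,8.5,8.5,8.5]
}}

```text
time_s: 2.02
position: [0.6121, 0.1107, 0.0569]
tool_rot: [[0.002, -0.178, 0.984], [0.0, 0.984, 0.178], [-1.0, -0.0, 0.002]]
ft_force: [0.3, -0.1, 0.5]
grip_width: 0.0848
```

```bash
python3 - <<'E'
from h import *
delta(.6134,.1077,.004,10.1)
for n in C: cv2.imwrite(f"pics/{n}1.png",env.get_image(n)[:,:,::-1])
a=cv2.imread("pics/side1.png")[150:290,180:340]; b=cv2.imread("pics/top1.png")[180:320,170:330]
cv2.imwrite("pics/g1.png",cv2.resize(np.hstack([a,b]),None,fx=2.5,fy=2.5))
E
```

```text
shift cm [ 0.13 -0.3  -5.29] rot [-0.0001  0.0024 -0.0023] F [ 0.3 -0.1  0.5] t 2.02 w 84.8
```

View pics/g1.png

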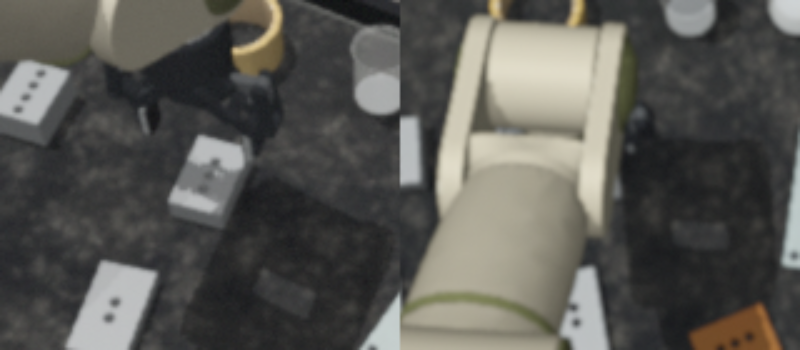

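Call:
{"api": "play_rows", "payload": {
  "travel": [
    [0.1,-0.25,-2.0],
    [0,0,-1.8],
    [0,0,-0.8],
    [0,0,-0.2],
    [0,0,0]
  ],
  "rotation": [
    [0,0.002,-0.002],
    [0,0,0],
    [0,0,0],
    [0,0,0],
    [0,0,0]
  ],
  "claw": [8.5,8.5,8.5,8.5,8.5]
}}

```text
time_s: 2.53
position: [0.617, 0.1089, 0.0165]
tool_rot: [[0.015, -0.177, 0.984], [-0.0, 0.984, 0.177], [-1.0, -0.003, 0.015]]
ft_force: [-0.3, 0.1, 1.2]
grip_width: 0.085
```

```bash
python3 -c "
from h import *
delta(.6134,.1077,.004,10.1)"
```

```text
shift cm [-0.36 -0.12 -1.25] rot [ 0.0002  0.015  -0.0014] F [-0.3  0.1  1.2] t 2.53 w 85.0
```

Call:
{"api": "play_rows", "payload": {
  "travel": [
    [-0.3,-0.1,-0.5],
    [0,0,-0.4],
    [0,0,-0.1],
    [0,0,0],
    [0,0,0]
  ],
  "rotation": [
    [0,0.015,-0.001],
    [0,0,0],
    [0,0,0],
    [0,0,0],
    [0,0,0]
  ],
  "claw": [8.5,8.5,8.5,8.5,8.5]
}}

```text
time_s: 2.95
position: [0.6153, 0.1079, 0.0093]
tool_rot: [[0.004, -0.176, 0.984], [-0.0, 0.984, 0.176], [-1.0, -0.001, 0.004]]
ft_force: [0.3, 1.0, 0.3]
grip_width: 0.0846
```

```bash
python3 -c "
from h import *
delta(.6134,.1077,.004,10.1)"
```

```text
shift cm [-0.19 -0.02 -0.53] rot [ 0.0002  0.0037 -0.0005] F [0.3 1.  0.3] t 2.95 w 84.6
```

Call:
{"api": "play_rows", "payload": {
  "travel": [
    [-0.2,0,-0.5],
    [0,0,-0.1],
    [0,0,0],
    [0,0,0]
  ],
  "rotation": [
    [0,0.004,0],
    [0,0,0],
    [0,0,0],
    [0,0,0]
  ],
  "claw": [8.5,8.5,8.5,8.5]
}}

```text
time_s: 3.28
position: [0.6132, 0.1079, 0.0031]
tool_rot: [[-0.0, -0.176, 0.984], [-0.0, 0.984, 0.176], [-1.0, -0.0, -0.0]]
ft_force: [0.1, -0.0, 0.4]
grip_width: 0.0849
```

```bash
python3 -c "
from h import *
delta(.6134,.1077,.004,10.1)"
```

```text
shift cm [ 0.02 -0.02  0.09] rot [ 0.0002 -0.0001 -0.0005] F [ 0.1 -0.   0.4] t 3.28 w 84.9
```

Call:
{"api": "play_rows", "payload": {
  "travel": [
    [0,0,0],
    [0,0,0],
    [0,0,0],
    [0,0,0],
    [0,0,0],
    [0,0,0]
  ],
  "rotation": [
    [0,0,0],
    [0,0,0],
    [0,0,0],
    [0,0,0],
    [0,0,0],
    [0,0,0]
  ],
  "claw": [4.5,4.5,4.5,4.5,4.5,4.5],
  "squeeze": 60
}}

```text
time_s: 3.78
position: [0.6134, 0.108, 0.0034]
tool_rot: [[0.001, -0.176, 0.984], [-0.0, 0.984, 0.176], [-1.0, -0.0, 0.001]]
ft_force: [0.8, -0.1, -0.5]
grip_width: 0.049
```

Call:
{"api": "play_rows", "payload": {
  "travel": [
    [0,0,1.0],
    [0,0,2.0],
    [0,0,2.5],
    [0,0,2.0],
    [0,0,1.0],
    [0,0,0]
  ],
  "rotation": [
    [0,0,0],
    [0,0,0],
    [0,0,0],
    [0,0,0],
    [0,0,0],
    [0,0,0]
  ],
  "claw": [4.5,4.5,4.5,4.5,4.5,4.5]
}}

```text
time_s: 4.28
position: [0.6109, 0.1079, 0.0921]
tool_rot: [[-0.006, -0.176, 0.984], [-0.0, 0.984, 0.176], [-1.0, 0.001, -0.006]]
ft_force: [-0.0, -0.5, -3.3]
grip_width: 0.0487
```

```bash
python3 -c "
from h import *
p=b2w(-.005,-.005);print(p)
delta(p[0],p[1],.12,-5.13)"
```

```text
[ 0.58227295 -0.15863289  0.        ]
shift cm [ -2.87 -26.66   2.79] rot [-0.0006 -0.0062 -0.2663] F [-0.  -0.5 -3.3] t 4.28 w 48.7
```

Call:
{"api": "play_rows", "payload": {
  "travel": [
    [-0.2,-1.5,1.2],
    [-0.3,-2.5,1.0],
    [-0.3,-3.0,0.5],
    [-0.3,-3.0,0],
    [-0.3,-3.0,0],
    [-0.3,-3.0,0],
    [-0.3,-3.0,0],
    [-0.3,-2.5,0],
    [-0.2,-1.5,0],
    [-0.1,-1.0,0],
    [0,0,0],
    [0,0,0]
  ],
  "rotation": [
    [0,0,-0.027],
    [0,0,-0.027],
    [0,0,-0.027],
    [0,0,-0.027],
    [0,0,-0.027],
    [0,0,-0.027],
    [0,0,-0.027],
    [0,0,-0.027],
    [0,0,-0.027],
    [0,0,-0.02],
    [0,0,0],
    [0,0,0]
  ],
  "claw": [4.5,4.5,4.5,4.5,4.5,4.5,4.5,4.5,4.5,4.5,4.5,4.5]
}}

```text
time_s: 5.28
position: [0.5765, -0.1478, 0.1192]
tool_rot: [[-0.014, 0.108, 0.994], [0.003, 0.994, -0.108], [-1.0, 0.002, -0.015]]
ft_force: [-0.5, 0.1, -2.2]
grip_width: 0.0489
```

```bash
python3 -c "
from h import *
p=b2w(-.005,-.005);print(p)
delta(p[0],p[1],.09,-5.13)"
```

```text
[ 0.58227295 -0.15863289  0.        ]
shift cm [ 0.58 -1.09 -2.92] rot [-0.0033 -0.0145  0.0185] F [-0.5  0.1 -2.2] t 5.28 w 48.9
```

Call:
{"api": "play_rows", "payload": {
  "travel": [
    [0.5,-1.0,-1.0],
    [0,0,-1.5],
    [0,0,-0.5],
    [0,0,0],
    [0,0,0]
  ],
  "rotation": [
    [-0.003,-0.014,0.018],
    [0,0,0],
    [0,0,0],
    [0,0,0],
    [0,0,0]
  ],
  "claw": [4.5,4.5,4.5,4.5,4.5]
}}

```text
time_s: 5.7
position: [0.5821, -0.1534, 0.0888]
tool_rot: [[-0.0, 0.083, 0.997], [0.001, 0.997, -0.083], [-1.0, 0.001, -0.0]]
ft_force: [-0.1, -0.0, -1.8]
grip_width: 0.0488
```

```bash
python3 - <<'E'
from h import *
p=b2w(-.005,-.005);print(p)
delta(p[0],p[1],.03,-5.13)
for n in C: cv2.imwrite(f"pics/{n}2.png",env.get_image(n)[:,:,::-1])
a=cv2.imread("pics/side2.png")[200:360,280:460]; b=cv2.imread("pics/top2.png")[190:350,270:450]
cv2.imwrite("pics/g2.png",cv2.resize(np.hstack([a,b]),None,fx=2.2,fy=2.2))
E
```

```text
[ 0.58227295 -0.15863289  0.        ]
shift cm [ 0.02 -0.52 -5.88] rot [-0.0014 -0.0003 -0.0067] F [-0.1 -0.  -1.8] t 5.7 w 48.8
```

View pics/g2.png

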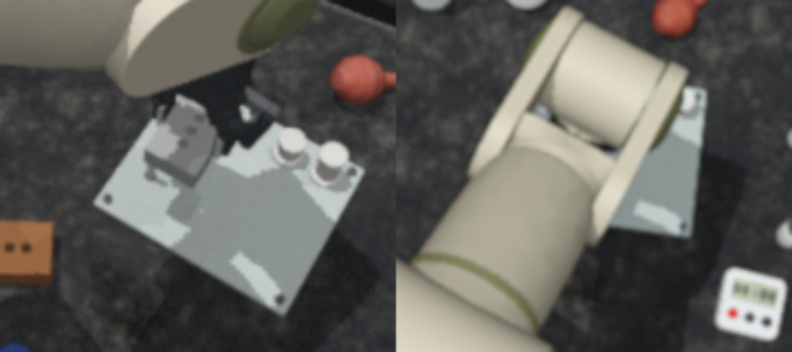

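Call:
{"api": "play_rows", "payload": {
  "travel": [
    [0,-0.5,0],
    [0,-0.1,0],
    [0,0,0],
    [0,0,0]
  ],
  "rotation": [
    [-0.001,0,-0.006],
    [0,0,0],
    [0,0,0],
    [0,0,0]
  ],
  "claw": [4.5,4.5,4.5,4.5]
}}

```text
time_s: 6.13
position: [0.5831, -0.16, 0.0912]
tool_rot: [[0.003, 0.089, 0.996], [-0.002, 0.996, -0.089], [-1.0, -0.001, 0.003]]
ft_force: [0.3, -0.1, -2.5]
grip_width: 0.0488
```

```bash
python3 - <<'E'
from h import *
p=b2w(-.005,-.005)
delta(p[0],p[1],.03,-5.13)
E
```

```text
shift cm [-0.08  0.14 -6.12] rot [ 0.0016  0.0033 -0.0007] F [ 0.3 -0.1 -2.5] t 6.13 w 48.8
```

Call:
{"api": "play_rows", "payload": {
  "travel": [
    [0,0.1,-1.2],
    [0,0,-1.5],
    [0,0,-1.5],
    [0,0,-0.8],
    [0,0,-0.3],
    [0,0,0],
    [0,0,0]
  ],
  "rotation": [
    [0.002,0.003,0],
    [0,0,0],
    [0,0,0],
    [0,0,0],
    [0,0,0],
    [0,0,0],
    [0,0,0]
  ],
  "claw": [4.5,4.5,4.5,4.5,4.5,4.5,4.5]
}}

```text
time_s: 6.72
position: [0.5829, -0.1588, 0.034]
tool_rot: [[0.0, 0.089, 0.996], [0.001, 0.996, -0.089], [-1.0, 0.001, 0.0]]
ft_force: [0.3, 0.9, -2.1]
grip_width: 0.0487
```

```bash
python3 - <<'E'
from h import *
p=b2w(-.005,-.005)
delta(p[0],p[1],.0114,-5.13)
E
```

```text
shift cm [-0.06  0.02 -2.26] rot [-0.0007  0.0003 -0.0003] F [ 0.3  0.9 -2.1] t 6.72 w 48.7
```

Call:
{"api": "play_rows", "payload": {
  "travel": [
    [0,0,-0.8],
    [0,0,-0.8],
    [0,0,-0.3],
    [0,0,-0.1],
    [0,0,0]
  ],
  "rotation": [
    [0,0,0],
    [0,0,0],
    [0,0,0],
    [0,0,0],
    [0,0,0]
  ],
  "claw": [4.5,4.5,4.5,4.5,4.5]
}}

```text
time_s: 7.13
position: [0.5837, -0.1592, 0.0134]
tool_rot: [[0.003, 0.089, 0.996], [-0.001, 0.996, -0.089], [-1.0, -0.0, 0.003]]
ft_force: [-0.6, 0.3, -2.4]
grip_width: 0.0487
```

```bash
python3 - <<'E'
from h import *
p=b2w(-.005,-.005)
delta(p[0],p[1],.0114,-5.13)
E
```

```text
shift cm [-0.14  0.05 -0.2 ] rot [ 0.0006  0.003  -0.0003] F [-0.6  0.3 -2.4] t 7.13 w 48.7
```

Call:
{"api": "play_rows", "payload": {
  "travel": [
    [0,0,-0.15],
    [0,0,-0.1],
    [0,0,0],
    [0,0,0]
  ],
  "rotation": [
    [0.0006,0.003,0],
    [0,0,0],
    [0,0,0],
    [0,0,0]
  ],
  "claw": [4.5,4.5,4.5,4.5]
}}

```text
time_s: 7.47
position: [0.5841, -0.1593, 0.0118]
tool_rot: [[0.001, 0.089, 0.996], [-0.001, 0.996, -0.089], [-1.0, -0.001, 0.001]]
ft_force: [0.1, -0.1, -2.1]
grip_width: 0.0486
```

Call:
{"api": "play_rows", "payload": {
  "travel": [
    [0,0,-0.1],
    [0,0,0],
    [0,0,0]
  ],
  "rotation": [
    [0,0,0],
    [0,0,0],
    [0,0,0]
  ],
  "claw": [4.5,4.5,4.5]
}}

```text
time_s: 7.72
position: [0.5844, -0.1594, 0.0117]
tool_rot: [[0.002, 0.089, 0.996], [-0.001, 0.996, -0.089], [-1.0, -0.001, 0.002]]
ft_force: [-0.3, 0.4, -1.8]
grip_width: 0.0488
```

Call:
{"api": "play_rows", "payload": {
  "travel": [
    [0,0,-0.15],
    [0,0,-0.05],
    [0,0,0]
  ],
  "rotation": [
    [0,0.001,0],
    [0,0,0],
    [0,0,0]
  ],
  "claw": [4.5,4.5,4.5]
}}

```text
time_s: 7.97
position: [0.5845, -0.1595, 0.0116]
tool_rot: [[0.002, 0.089, 0.996], [-0.002, 0.996, -0.089], [-1.0, -0.002, 0.002]]
ft_force: [-0.2, -0.2, -2.5]
grip_width: 0.0486
```

Call:
{"api": "play_rows", "payload": {
  "travel": [
    [0,0,-0.2],
    [0,0,-0.2]
  ],
  "rotation": [
    [0,0.001,0],
    [0,0,0]
  ],
  "claw": [4.5,4.5]
}}

```text
time_s: 8.13
position: [0.5846, -0.1595, 0.0114]
tool_rot: [[0.002, 0.089, 0.996], [-0.003, 0.996, -0.089], [-1.0, -0.002, 0.003]]
ft_force: [-8.5, 2.6, 22.5]
grip_width: 0.0486
```

Call:
{"api": "play_rows", "payload": {
  "travel": [
    [0.3,-0.03,0.02],
    [0.2,-0.02,0.01],
    [0,0,0],
    [0,0,0]
  ],
  "rotation": [
    [0,0,0],
    [0,0,0],
    [0,0,0],
    [0,0,0]
  ],
  "claw": [4.5,4.5,4.5,4.5]
}}

```text
time_s: 8.47
position: [0.59, -0.1602, 0.0117]
tool_rot: [[0.003, 0.089, 0.996], [-0.003, 0.996, -0.089], [-1.0, -0.003, 0.003]]
ft_force: [0.9, -0.3, -2.9]
grip_width: 0.0485
```

```bash
python3 - <<'E'
from h import *
s=env.observe();print(w2b(s['position'])*1000)
p=b2w(.0025,-.000)
delta(p[0],p[1],.0114,-5.13)
E
```

```text
[ 2.8813777  -5.84258809]
shift cm [ 0.01  0.59 -0.03] rot [ 0.003   0.0031 -0.0005] F [ 0.9 -0.3 -2.9] t 8.47 w 48.5
```

Continue +x in small guarded steps.

Call:
{"api": "play_rows", "payload": {
  "travel": [
    [0.1,-0.01,0],
    [0,0,0]
  ],
  "rotation": [
    [0.002,0.002,0],
    [0,0,0]
  ],
  "claw": [4.5,4.5]
}}

```text
time_s: 8.63
position: [0.5903, -0.1601, 0.0115]
tool_rot: [[-0.001, 0.089, 0.996], [-0.0, 0.996, -0.089], [-1.0, -0.0, -0.001]]
ft_force: [-0.0, 0.6, 3.4]
grip_width: 0.0488
```

Call:
{"api": "play_rows", "payload": {
  "travel": [
    [0.12,-0.01,0],
    [0.05,0,0]
  ],
  "rotation": [
    [0,0,0],
    [0,0,0]
  ],
  "claw": [4.5,4.5]
}}

```text
time_s: 8.8
position: [0.5903, -0.1601, 0.0114]
tool_rot: [[-0.006, 0.088, 0.996], [0.001, 0.996, -0.088], [-1.0, 0.0, -0.006]]
ft_force: [-2.1, 0.6, 1.5]
grip_width: 0.0488
```

Call:
{"api": "play_rows", "payload": {
  "travel": [
    [0.2,-0.02,0],
    [0.2,-0.02,0]
  ],
  "rotation": [
    [0,0.004,0],
    [0,0.002,0]
  ],
  "claw": [4.5,4.5]
}}

```text
time_s: 8.97
position: [0.5903, -0.1601, 0.0117]
tool_rot: [[-0.022, 0.088, 0.996], [0.002, 0.996, -0.088], [-1.0, 0.0, -0.023]]
ft_force: [-14.6, -0.4, 10.1]
grip_width: 0.0487
```

Call:
{"api": "play_rows", "payload": {
  "travel": [
    [-0.03,0,0],
    [0.02,0.25,0],
    [0.02,0.15,0],
    [0,0,0],
    [0,0,0]
  ],
  "rotation": [
    [0,0.022,0],
    [0,0,0],
    [0,0,0],
    [0,0,0],
    [0,0,0]
  ],
  "claw": [4.5,4.5,4.5,4.5,4.5]
}}

```text
time_s: 9.38
position: [0.5899, -0.1574, 0.0127]
tool_rot: [[-0.046, 0.089, 0.995], [0.0, 0.996, -0.089], [-0.999, -0.004, -0.046]]
ft_force: [-2.9, 0.2, 2.1]
grip_width: 0.0489
```

```bash
python3 - <<'E'
from h import *
s=env.observe();print(w2b(s['position'])*1000)
p=b2w(.0025,-.000)
delta(p[0],p[1],.0114,-5.13)
E
```

```text
[ 2.48086573 -3.09916211]
shift cm [ 0.03  0.31 -0.13] rot [-0.0004 -0.0465 -0.0008] F [-2.9  0.2  2.1] t 9.38 w 48.9
```

Call:
{"api": "play_rows", "payload": {
  "travel": [
    [0,0.05,-0.05],
    [0,0.05,-0.05],
    [0,0,0]
  ],
  "rotation": [
    [0,-0.03,0],
    [0,-0.015,0],
    [0,0,0]
  ],
  "claw": [4.5,4.5,4.5]
}}

```text
time_s: 9.63
position: [0.5903, -0.1566, 0.0114]
tool_rot: [[0.001, 0.089, 0.996], [0.0, 0.996, -0.089], [-1.0, 0.0, 0.001]]
ft_force: [-0.9, -0.6, 0.2]
grip_width: 0.0486
```

```bash
python3 - <<'E'
from h import *
s=env.observe();print(w2b(s['position'])*1000)
p=b2w(.0025,-.000)
delta(p[0],p[1],.0114,-5.13)
E
```

```text
[ 2.79277994 -2.25332248]
shift cm [-0.01  0.23 -0.  ] rot [-0.0001  0.001  -0.0009] F [-0.9 -0.6  0.2] t 9.63 w 48.6
```

Call:
{"api": "play_rows", "payload": {
  "travel": [
    [0.01,0.15,0],
    [0.01,0.1,0],
    [0,0,0]
  ],
  "rotation": [
    [0,0,0],
    [0,0,0],
    [0,0,0]
  ],
  "claw": [4.5,4.5,4.5]
}}

```text
time_s: 9.88
position: [0.5908, -0.1542, 0.0114]
tool_rot: [[0.001, 0.089, 0.996], [-0.0, 0.996, -0.089], [-1.0, -0.0, 0.001]]
ft_force: [-2.5, -0.9, 1.1]
grip_width: 0.0488
```

Call:
{"api": "play_rows", "payload": {
  "travel": [
    [0.01,0.1,0],
    [0,0.05,0]
  ],
  "rotation": [
    [0,0,0],
    [0,0,0]
  ],
  "claw": [4.5,4.5]
}}

```text
time_s: 10.05
position: [0.5909, -0.154, 0.0115]
tool_rot: [[-0.0, 0.089, 0.996], [-0.003, 0.996, -0.089], [-1.0, -0.003, -0.0]]
ft_force: [-2.3, -3.2, 0.5]
grip_width: 0.0488
```

```bash
python3 - <<'E'
from h import *
s=env.observe();print(w2b(s['position'])*1000)
p=b2w(.0025,-.000)
delta(p[0],p[1],.0114,-5.13)
E
```

```text
[3.15346575 0.3698232 ]
shift cm [-0.07 -0.03 -0.01] rot [ 0.0027 -0.0003 -0.0005] F [-2.3 -3.2  0.5] t 10.05 w 48.8
```

Call:
{"api": "play_rows", "payload": {
  "travel": [
    [0.01,0.12,0],
    [0.01,0.12,0],
    [0,0,0],
    [0,0,0],
    [0,0,0]
  ],
  "rotation": [
    [0.002,0,0],
    [0,0,0],
    [0,0,0],
    [0,0,0],
    [0,0,0]
  ],
  "claw": [4.5,4.5,5.6,5.6,5.6]
}}

```text
time_s: 10.47
position: [0.5915, -0.1539, 0.0115]
tool_rot: [[-0.0, 0.09, 0.996], [-0.004, 0.996, -0.09], [-1.0, -0.004, -0.0]]
ft_force: [0.2, 0.7, -0.8]
grip_width: 0.0557
```

```bash
python3 - <<'E'
from h import *
s=env.observe();print(w2b(s['position'])*1000)
p=b2w(.0025,-.000)
delta(p[0],p[1],.0114,-5.13)
E
```

```text
[3.71787593 0.55124065]
shift cm [-0.13 -0.04 -0.01] rot [ 0.004  -0.0004  0.0005] F [ 0.2  0.7 -0.8] t 10.47 w 55.7
```

Call:
{"api": "play_rows", "payload": {
  "travel": [
    [0,0.25,0],
    [0,0.12,0],
    [0,0.05,0]
  ],
  "rotation": [
    [0.004,0,0],
    [0,0,0],
    [0,0,0]
  ],
  "claw": [5.6,5.6,5.6]
}}

```text
time_s: 10.72
position: [0.5917, -0.151, 0.0117]
tool_rot: [[-0.0, 0.089, 0.996], [-0.003, 0.996, -0.089], [-1.0, -0.003, 0.0]]
ft_force: [-0.7, -4.0, -1.8]
grip_width: 0.0557
```

Call:
{"api": "play_rows", "payload": {
  "travel": [
    [0,0.12,0],
    [0,0.12,0]
  ],
  "rotation": [
    [0,0,0],
    [0,0,0]
  ],
  "claw": [5.6,5.6]
}}

```text
time_s: 10.88
position: [0.5917, -0.151, 0.0118]
tool_rot: [[0.0, 0.089, 0.996], [-0.008, 0.996, -0.089], [-1.0, -0.007, 0.001]]
ft_force: [-2.3, -8.5, -1.8]
grip_width: 0.056
```

```bash
python3 - <<'E'
from h import *
s=env.observe();print(w2b(s['position'])*1000)
p=b2w(.0025,-.000)
delta(p[0],p[1],.0114,-5.13)
E
```

```text
[3.68585753 3.4852046 ]
shift cm [-0.15 -0.34 -0.04] rot [ 0.0075  0.0001 -0.0003] F [-2.3 -8.5 -1.8] t 10.88 w 56.0
```

Call:
{"api": "play_rows", "payload": {
  "travel": [
    [0,-0.2,0],
    [0,-0.15,0],
    [0,0,0],
    [0,0,0.6],
    [0,0,2.0],
    [0,0,2.5],
    [0,0,3.0],
    [0,0,3.0],
    [0,0,1.5],
    [0,0,0]
  ],
  "rotation": [
    [0.007,0,0],
    [0,0,0],
    [0,0,0],
    [0,0,0],
    [0,0,0],
    [0,0,0],
    [0,0,0],
    [0,0,0],
    [0,0,0],
    [0,0,0]
  ],
  "claw": [5.6,6.2,6.5,6.5,6.5,6.5,6.5,8.5,8.5,8.5]
}}

```text
time_s: 11.72
position: [0.5904, -0.1511, 0.1444]
tool_rot: [[-0.002, 0.087, 0.996], [0.004, 0.996, -0.087], [-1.0, 0.004, -0.003]]
ft_force: [-0.4, -0.2, 0.5]
grip_width: 0.0848
```

```bash
python3 - <<'E'
from h import *
delta(.6061,.3003,.13,8.5)
E
```

```text
shift cm [ 1.57 45.14 -1.44] rot [-0.004  -0.0027  0.2359] F [-0.4 -0.2  0.5] t 11.72 w 84.8
```

Call:
{"api": "play_rows", "payload": {
  "travel": [
    [0.1,2.5,0],
    [0.1,3.5,0],
    [0.1,4.0,0],
    [0.1,4.0,0],
    [0.1,4.0,0],
    [0.1,4.0,0],
    [0.1,4.0,0],
    [0.1,4.0,0],
    [0.1,3.5,0],
    [0.1,3.0,0],
    [0.1,2.0,0],
    [0,0,0]
  ],
  "rotation": [
    [0,0,0.021],
    [0,0,0.021],
    [0,0,0.021],
    [0,0,0.021],
    [0,0,0.021],
    [0,0,0.021],
    [0,0,0.021],
    [0,0,0.021],
    [0,0,0.021],
    [0,0,0.021],
    [0,0,0.02],
    [0,0,0]
  ],
  "claw": [8.5,8.5,8.5,8.5,8.5,8.5,8.5,8.5,8.5,8.5,8.5,8.5]
}}

```text
time_s: 12.72
position: [0.5939, 0.2519, 0.1352]
tool_rot: [[-0.013, -0.151, 0.988], [0.004, 0.989, 0.151], [-1.0, 0.006, -0.012]]
ft_force: [-1.4, -0.8, 0.4]
grip_width: 0.0848
```

```bash
python3 - <<'E'
from h import *
delta(.6061,.3003,.10,8.5)
for n in C: cv2.imwrite(f"pics/{n}3.png",env.get_image(n)[:,:,::-1])
a=cv2.imread("pics/side3.png")[210:350,310:460]; b=cv2.imread("pics/top3.png")[200:340,300:450]
cv2.imwrite("pics/g3.png",cv2.resize(np.hstack([a,b]),None,fx=2.6,fy=2.6,interpolation=cv2.INTER_CUBIC))
ims={n:cv2.imread(f"pics/{n}3.png") for n in C}
p0=[*b2w(-.0025,0)[:2],BASE[2]]
for c in (("side","top"),("side",),("top",)):
  p,r,k=fit(ims,p0,sbox(24),.032,c); print(c,w2b(p)*1000,np.degrees(p[2]),r,k)
E
```

```text
shift cm [ 1.22  4.84 -3.52] rot [-0.0043 -0.0128 -0.003 ] F [-1.4 -0.8  0.4] t 12.72 w 84.8
('side', 'top') [-1.76467464 -0.16650963] -5.342112955497657 0.48946920878982225 134
('side',) [-2.22146503  0.59187792] -5.410036047687354 0.33110059628681104 68
('top',) [-1.08253363 -1.23096922] -4.971506743306065 0.33845361168789506 64
```

View pics/g3.png

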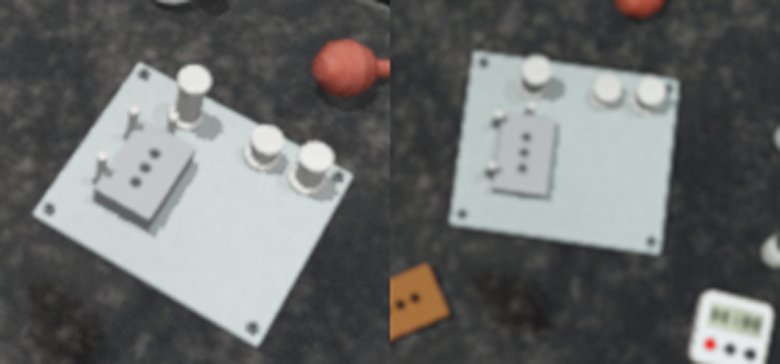

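Call:
{"api": "play_rows", "payload": {
  "travel": [
    [0.6,2.4,-1.2],
    [0.4,1.6,-1.2],
    [0,0.3,-0.5],
    [0,0,0],
    [0,0,0]
  ],
  "rotation": [
    [-0.004,-0.012,-0.003],
    [0,0,0],
    [0,0,0],
    [0,0,0],
    [0,0,0]
  ],
  "claw": [8.5,8.5,8.5,8.5,8.5]
}}

```text
time_s: 13.23
position: [0.6053, 0.2859, 0.1042]
tool_rot: [[-0.003, -0.136, 0.991], [-0.003, 0.991, 0.136], [-1.0, -0.003, -0.003]]
ft_force: [1.0, -0.5, -0.2]
grip_width: 0.085
```

```bash
python3 - <<'E'
from h import *
delta(.6061,.3003,.004,8.5)
E
```

```text
shift cm [  0.08   1.44 -10.02] rot [ 0.0032 -0.0027  0.0122] F [ 1.  -0.5 -0.2] t 13.23 w 85.0
```

Call:
{"api": "play_rows", "payload": {
  "travel": [
    [0,1.2,-0.5],
    [0,0.2,-1.5],
    [0,0,-1.5],
    [0,0,-0.5],
    [0,0,0],
    [0,0,0]
  ],
  "rotation": [
    [0.003,-0.003,0.012],
    [0,0,0],
    [0,0,0],
    [0,0,0],
    [0,0,0],
    [0,0,0]
  ],
  "claw": [8.5,8.5,8.5,8.5,8.5,8.5]
}}

```text
time_s: 13.73
position: [0.607, 0.2975, 0.0659]
tool_rot: [[0.005, -0.144, 0.99], [0.002, 0.99, 0.144], [-1.0, 0.001, 0.006]]
ft_force: [-0.1, 0.2, 0.3]
grip_width: 0.0852
```

```bash
python3 - <<'E'
from h import *
delta(.6061,.3003,.004,8.5)
E
```

```text
shift cm [-0.09  0.28 -6.19] rot [-0.0017  0.0054  0.0034] F [-0.1  0.2  0.3] t 13.73 w 85.2
```

Call:
{"api": "play_rows", "payload": {
  "travel": [
    [-0.1,0.3,-1.0],
    [0,0,-1.5],
    [0,0,-1.5],
    [0,0,-1.0],
    [0,0,-0.3],
    [0,0,0],
    [0,0,0]
  ],
  "rotation": [
    [-0.002,0.005,0.003],
    [0,0,0],
    [0,0,0],
    [0,0,0],
    [0,0,0],
    [0,0,0],
    [0,0,0]
  ],
  "claw": [8.5,8.5,8.5,8.5,8.5,8.5,8.5]
}}

```text
time_s: 14.32
position: [0.6076, 0.3016, 0.0135]
tool_rot: [[0.006, -0.148, 0.989], [0.002, 0.989, 0.148], [-1.0, 0.001, 0.006]]
ft_force: [0.6, 0.2, -0.1]
grip_width: 0.0849
```

```bash
python3 - <<'E'
from h import *
delta(.6061,.3003,.004,8.5)
E
```

```text
shift cm [-0.15 -0.13 -0.95] rot [-0.0016  0.0063 -0.    ] F [ 0.6  0.2 -0.1] t 14.32 w 84.9
```

Call:
{"api": "play_rows", "payload": {
  "travel": [
    [-0.15,-0.1,-0.4],
    [0,0,-0.35],
    [0,0,-0.1],
    [0,0,0],
    [0,0,0]
  ],
  "rotation": [
    [-0.001,0.006,0],
    [0,0,0],
    [0,0,0],
    [0,0,0],
    [0,0,0]
  ],
  "claw": [8.5,8.5,8.5,8.5,8.5]
}}

```text
time_s: 14.73
position: [0.6071, 0.3008, 0.0065]
tool_rot: [[0.003, -0.148, 0.989], [0.002, 0.989, 0.148], [-1.0, 0.001, 0.003]]
ft_force: [0.6, -0.0, 1.3]
grip_width: 0.0847
```

```bash
python3 - <<'E'
from h import *
delta(.6061,.3003,.004,8.5)
E
```

```text
shift cm [-0.1  -0.05 -0.25] rot [-0.0015  0.0032 -0.    ] F [ 0.6 -0.   1.3] t 14.73 w 84.7
```

Close enough; fine-tune x and grip.

Call:
{"api": "play_rows", "payload": {
  "travel": [
    [-0.1,-0.05,-0.15],
    [0,0,0],
    [0,0,0],
    [0,0,0],
    [0,0,0],
    [0,0,0],
    [0,0,0],
    [0,0,0]
  ],
  "rotation": [
    [-0.001,0.003,0],
    [0,0,0],
    [0,0,0],
    [0,0,0],
    [0,0,0],
    [0,0,0],
    [0,0,0],
    [0,0,0]
  ],
  "claw": [8.5,8.5,4.5,4.5,4.5,4.5,4.5,4.5],
  "squeeze": 60
}}

```text
time_s: 15.4
position: [0.6064, 0.3004, 0.0058]
tool_rot: [[0.001, -0.148, 0.989], [0.001, 0.989, 0.148], [-1.0, 0.001, 0.002]]
ft_force: [-0.1, 0.5, 1.0]
grip_width: 0.0491
```

Call:
{"api": "play_rows", "payload": {
  "travel": [
    [0,0,1.0],
    [0,0,2.0],
    [0,0,2.5],
    [0,0,2.5],
    [0,0,2.0],
    [0,0,1.0],
    [0,0,0]
  ],
  "rotation": [
    [0,0,0],
    [0,0,0],
    [0,0,0],
    [0,0,0],
    [0,0,0],
    [0,0,0],
    [0,0,0]
  ],
  "claw": [4.5,4.5,4.5,4.5,4.5,4.5,4.5]
}}

```text
time_s: 15.98
position: [0.603, 0.2994, 0.1193]
tool_rot: [[-0.008, -0.148, 0.989], [-0.002, 0.989, 0.148], [-1.0, -0.001, -0.008]]
ft_force: [-0.6, 0.4, -3.4]
grip_width: 0.0489
```

```bash
python3 - <<'E'
from h import *
p=b2w(-.005,-.005)
delta(p[0],p[1],.13,-5.13)
E
```

```text
shift cm [ -2.07 -45.8    1.07] rot [ 0.001  -0.008  -0.2379] F [-0.6  0.4 -3.4] t 15.98 w 48.9
```

Call:
{"api": "play_rows", "payload": {
  "travel": [
    [-0.2,-2.5,0.8],
    [-0.2,-3.5,0.5],
    [-0.2,-4.0,0],
    [-0.2,-4.0,0],
    [-0.2,-4.0,0],
    [-0.2,-4.0,0],
    [-0.2,-4.0,0],
    [-0.2,-4.0,0],
    [-0.2,-3.5,0],
    [-0.2,-3.0,0],
    [0,-2.0,0],
    [0,0,0]
  ],
  "rotation": [
    [0,0,-0.021],
    [0,0,-0.021],
    [0,0,-0.021],
    [0,0,-0.021],
    [0,0,-0.021],
    [0,0,-0.021],
    [0,0,-0.021],
    [0,0,-0.021],
    [0,0,-0.021],
    [0,0,-0.021],
    [0,0,-0.02],
    [0,0,0]
  ],
  "claw": [4.5,4.5,4.5,4.5,4.5,4.5,4.5,4.5,4.5,4.5,4.5,4.5]
}}

```text
time_s: 16.98
position: [0.572, -0.1, 0.1197]
tool_rot: [[-0.026, 0.088, 0.996], [0.005, 0.996, -0.088], [-1.0, 0.002, -0.027]]
ft_force: [0.2, -0.8, -3.5]
grip_width: 0.049
```

```bash
python3 - <<'E'
from h import *
p=b2w(-.005,-.005)
delta(p[0],p[1],.12,-5.13)
E
```

```text
shift cm [ 1.03 -5.86  0.03] rot [-0.0045 -0.0263 -0.0018] F [ 0.2 -0.8 -3.5] t 16.98 w 49.0
```

Call:
{"api": "play_rows", "payload": {
  "travel": [
    [0.5,-2.5,0],
    [0.4,-2.0,0],
    [0,-0.8,0],
    [0,0,0],
    [0,0,0]
  ],
  "rotation": [
    [-0.004,-0.015,-0.002],
    [0,-0.01,0],
    [0,0,0],
    [0,0,0],
    [0,0,0]
  ],
  "claw": [4.5,4.5,4.5,4.5,4.5]
}}

```text
time_s: 17.4
position: [0.5786, -0.1532, 0.1146]
tool_rot: [[-0.009, 0.091, 0.996], [0.006, 0.996, -0.091], [-1.0, 0.005, -0.01]]
ft_force: [0.5, -0.1, -3.7]
grip_width: 0.0491
```

```bash
python3 - <<'E'
from h import *
p=b2w(-.005,-.005)
delta(p[0],p[1],.0378,-5.13)
E
```

```text
shift cm [ 0.37 -0.55 -7.68] rot [-0.0057 -0.0095  0.0013] F [ 0.5 -0.1 -3.7] t 17.4 w 49.1
```

Call:
{"api": "play_rows", "payload": {
  "travel": [
    [0.35,-0.4,-1.0],
    [0,0,-1.5],
    [0,0,-1.0],
    [0,0,0],
    [0,0,0]
  ],
  "rotation": [
    [-0.006,-0.009,0.001],
    [0,0,0],
    [0,0,0],
    [0,0,0],
    [0,0,0]
  ],
  "claw": [4.5,4.5,4.5,4.5,4.5]
}}

```text
time_s: 17.82
position: [0.5816, -0.1508, 0.0778]
tool_rot: [[-0.003, 0.084, 0.996], [0.002, 0.996, -0.084], [-1.0, 0.002, -0.003]]
ft_force: [-0.1, -0.4, -2.4]
grip_width: 0.0489
```

```bash
python3 - <<'E'
from h import *
p=b2w(-.005,-.005)
delta(p[0],p[1],.0378,-5.13)
E
```

```text
shift cm [ 0.07 -0.79 -4.  ] rot [-0.0019 -0.0029 -0.0052] F [-0.1 -0.4 -2.4] t 17.82 w 48.9
```

Call:
{"api": "play_rows", "payload": {
  "travel": [
    [0.05,-0.6,0],
    [0,-0.15,0],
    [0,0,0],
    [0,0,0]
  ],
  "rotation": [
    [-0.002,-0.003,-0.005],
    [0,0,0],
    [0,0,0],
    [0,0,0]
  ],
  "claw": [4.5,4.5,4.5,4.5]
}}

```text
time_s: 18.15
position: [0.5828, -0.158, 0.0796]
tool_rot: [[0.002, 0.088, 0.996], [-0.001, 0.996, -0.088], [-1.0, -0.001, 0.002]]
ft_force: [-0.5, 0.3, -2.7]
grip_width: 0.0491
```

```bash
python3 - <<'E'
from h import *
p=b2w(-.005,-.005)
delta(p[0],p[1],.0378,-5.13)
E
```

```text
shift cm [-0.05 -0.06 -4.18] rot [ 0.0012  0.0022 -0.0013] F [-0.5  0.3 -2.7] t 18.15 w 49.1
```

Call:
{"api": "play_rows", "payload": {
  "travel": [
    [0,-0.05,-1.0],
    [0,0,-1.2],
    [0,0,-1.0],
    [0,0,-0.5],
    [0,0,0],
    [0,0,0]
  ],
  "rotation": [
    [0.001,0.002,-0.001],
    [0,0,0],
    [0,0,0],
    [0,0,0],
    [0,0,0],
    [0,0,0]
  ],
  "claw": [4.5,4.5,4.5,4.5,4.5,4.5]
}}

```text
time_s: 18.65
position: [0.583, -0.159, 0.04]
tool_rot: [[0.001, 0.09, 0.996], [-0.001, 0.996, -0.09], [-1.0, -0.001, 0.001]]
ft_force: [0.4, -0.1, -4.1]
grip_width: 0.0489
```

```bash
python3 - <<'E'
from h import *
p=b2w(-.005,-.005)
delta(p[0],p[1],.0378,-5.13)
E
```

```text
shift cm [-0.07  0.04 -0.22] rot [0.0007 0.0013 0.0007] F [ 0.4 -0.1 -4.1] t 18.65 w 48.9
```

Call:
{"api": "play_rows", "payload": {
  "travel": [
    [0,0,-0.15],
    [0,0,-0.1],
    [0,0,0]
  ],
  "rotation": [
    [0.001,0.001,0],
    [0,0,0],
    [0,0,0]
  ],
  "claw": [4.5,4.5,4.5]
}}

```text
time_s: 18.9
position: [0.5833, -0.1592, 0.038]
tool_rot: [[0.001, 0.09, 0.996], [-0.0, 0.996, -0.09], [-1.0, 0.0, 0.001]]
ft_force: [0.5, 0.2, -2.7]
grip_width: 0.0493
```

Call:
{"api": "play_rows", "payload": {
  "travel": [
    [0.35,-0.03,0],
    [0.15,-0.01,0],
    [0,0,0],
    [0,0,0]
  ],
  "rotation": [
    [0,0,0],
    [0,0,0],
    [0,0,0],
    [0,0,0]
  ],
  "claw": [4.5,4.5,4.5,4.5]
}}

```text
time_s: 19.23
position: [0.5894, -0.1599, 0.0388]
tool_rot: [[0.003, 0.09, 0.996], [-0.001, 0.996, -0.09], [-1.0, -0.001, 0.003]]
ft_force: [-0.6, -0.7, -2.8]
grip_width: 0.049
```

```bash
python3 - <<'E'
from h import *
s=env.observe();print(w2b(s['position'])*1000)
p=b2w(.003,0)
delta(p[0],p[1],.0378,-5.13)
E
```

```text
[ 2.23928044 -5.5770861 ]
shift cm [ 0.13  0.55 -0.1 ] rot [0.0009 0.003  0.0006] F [-0.6 -0.7 -2.8] t 19.23 w 49.0
```

Just above contact. Lower the last millimetre, then push to the end pin.

Call:
{"api": "play_rows", "payload": {
  "travel": [
    [0,0,-0.15],
    [0,0,-0.1]
  ],
  "rotation": [
    [0.001,0.003,0],
    [0,0,0]
  ],
  "claw": [4.5,4.5]
}}

```text
time_s: 19.4
position: [0.5897, -0.1599, 0.0378]
tool_rot: [[0.001, 0.09, 0.996], [-0.0, 0.996, -0.09], [-1.0, -0.0, 0.001]]
ft_force: [-6.1, 1.9, 13.7]
grip_width: 0.0488
```

Call:
{"api": "play_rows", "payload": {
  "travel": [
    [0.1,-0.01,0],
    [0.1,-0.01,0]
  ],
  "rotation": [
    [0,0,0],
    [0,0,0]
  ],
  "claw": [4.5,4.5]
}}

```text
time_s: 19.57
position: [0.5908, -0.16, 0.0381]
tool_rot: [[-0.001, 0.09, 0.996], [-0.0, 0.996, -0.09], [-1.0, -0.0, -0.001]]
ft_force: [-7.5, -0.5, 1.2]
grip_width: 0.049
```

Call:
{"api": "play_rows", "payload": {
  "travel": [
    [0.1,-0.01,0],
    [0.1,-0.01,0]
  ],
  "rotation": [
    [0,0,0],
    [0,0,0]
  ],
  "claw": [4.5,4.5]
}}

```text
time_s: 19.73
position: [0.5908, -0.16, 0.0379]
tool_rot: [[-0.007, 0.089, 0.996], [0.001, 0.996, -0.089], [-1.0, 0.0, -0.007]]
ft_force: [-7.1, 0.3, 3.9]
grip_width: 0.0494
```

Call:
{"api": "play_rows", "payload": {
  "travel": [
    [0.02,0.25,0],
    [0.02,0.15,0],
    [0.01,0.05,0],
    [0,0,0]
  ],
  "rotation": [
    [0,0,0],
    [0,0,0],
    [0,0,0],
    [0,0,0]
  ],
  "claw": [4.5,4.5,4.5,4.5]
}}

```text
time_s: 20.07
position: [0.591, -0.1564, 0.038]
tool_rot: [[-0.008, 0.09, 0.996], [-0.001, 0.996, -0.09], [-1.0, -0.001, -0.008]]
ft_force: [-2.4, -1.5, 1.1]
grip_width: 0.049
```

```bash
python3 - <<'E'
from h import *
s=env.observe();print(w2b(s['position'])*1000)
p=b2w(.003,0)
delta(p[0],p[1],.0378,-5.13)
E
```

```text
[ 3.48904914 -1.98344511]
shift cm [-0.03  0.2  -0.02] rot [ 0.0007 -0.0081  0.0007] F [-2.4 -1.5  1.1] t 20.07 w 49.0
```

Call:
{"api": "play_rows", "payload": {
  "travel": [
    [0.01,0.15,0],
    [0.01,0.1,0],
    [0.01,0.05,0]
  ],
  "rotation": [
    [0,-0.005,0],
    [0,0,0],
    [0,0,0]
  ],
  "claw": [4.5,4.5,4.5]
}}

```text
time_s: 20.32
position: [0.5913, -0.154, 0.0379]
tool_rot: [[-0.003, 0.09, 0.996], [-0.002, 0.996, -0.09], [-1.0, -0.002, -0.003]]
ft_force: [-3.6, -6.7, -0.1]
grip_width: 0.0489
```

Call:
{"api": "play_rows", "payload": {
  "travel": [
    [0.02,0.12,0],
    [0.02,0.1,0]
  ],
  "rotation": [
    [0,-0.003,0],
    [0,0,0]
  ],
  "claw": [4.5,4.5]
}}

```text
time_s: 20.48
position: [0.5913, -0.154, 0.038]
tool_rot: [[-0.0, 0.09, 0.996], [-0.006, 0.996, -0.09], [-1.0, -0.006, 0.0]]
ft_force: [-2.5, -6.8, -1.9]
grip_width: 0.049
```

```bash
python3 - <<'E'
from h import *
s=env.observe();print(w2b(s['position'])*1000)
p=b2w(.003,0)
delta(p[0],p[1],.0378,-5.13)
E
```

```text
[3.56002876 0.45231552]
shift cm [-0.06 -0.04 -0.02] rot [ 0.0061 -0.0005  0.0006] F [-2.5 -6.8 -1.9] t 20.48 w 49.0
```

Call:
{"api": "play_rows", "payload": {
  "travel": [
    [0.02,0,0],
    [0,0,0],
    [0,0,0],
    [0,0.2,0],
    [0,0.12,0],
    [0,0.05,0]
  ],
  "rotation": [
    [0.004,0,0],
    [0,0,0],
    [0,0,0],
    [0,0,0],
    [0,0,0],
    [0,0,0]
  ],
  "claw": [4.5,5.6,5.6,5.6,5.6,5.6]
}}

```text
time_s: 20.98
position: [0.5925, -0.151, 0.0386]
tool_rot: [[0.002, 0.09, 0.996], [-0.005, 0.996, -0.09], [-1.0, -0.004, 0.003]]
ft_force: [-1.5, -5.7, -1.8]
grip_width: 0.0559
```

Call:
{"api": "play_rows", "payload": {
  "travel": [
    [0,0.12,0],
    [0,0.12,0]
  ],
  "rotation": [
    [0,0,0],
    [0,0,0]
  ],
  "claw": [5.6,5.6]
}}

```text
time_s: 21.15
position: [0.5925, -0.151, 0.0388]
tool_rot: [[0.002, 0.09, 0.996], [-0.01, 0.996, -0.09], [-1.0, -0.01, 0.003]]
ft_force: [-3.0, -8.0, -1.3]
grip_width: 0.056
```

```bash
python3 - <<'E'
from h import *
s=env.observe();print(w2b(s['position'])*1000)
p=b2w(.003,0)
delta(p[0],p[1],.0378,-5.13)
E
```

```text
[4.4786422  3.54075574]
shift cm [-0.18 -0.34 -0.1 ] rot [0.0099 0.0024 0.0001] F [-3.  -8.  -1.3] t 21.15 w 56.0
```

Back off, open, rise and look.

Call:
{"api": "play_rows", "payload": {
  "travel": [
    [0,-0.2,0],
    [0,-0.15,0],
    [0,0,0],
    [0,0,0.6],
    [0,0,2.0],
    [0,0,2.5],
    [0,0,3.0],
    [0,0,2.5],
    [0,0,1.5],
    [0,0,0]
  ],
  "rotation": [
    [0.009,0,0],
    [0,0,0],
    [0,0,0],
    [0,0,0],
    [0,0,0],
    [0,0,0],
    [0,0,0],
    [0,0,0],
    [0,0,0],
    [0,0,0]
  ],
  "claw": [5.6,6.2,6.5,6.5,6.5,6.5,6.5,6.5,6.5,6.5]
}}

```text
time_s: 21.98
position: [0.592, -0.1514, 0.167]
tool_rot: [[0.003, 0.088, 0.996], [0.003, 0.996, -0.088], [-1.0, 0.003, 0.002]]
ft_force: [0.1, 0.1, -0.1]
grip_width: 0.0648
```

Call:
{"api": "play_rows", "payload": {
  "travel": [
    [-1.0,2.5,0],
    [-1.5,3.5,0],
    [-1.5,3.5,0],
    [-1.5,3.5,0],
    [-1.5,3.5,0],
    [-1.5,3.5,0],
    [-1.0,2.0,0],
    [0,0,0],
    [0,0,0]
  ],
  "rotation": [
    [0,0,0],
    [0,0,0],
    [0,0,0],
    [0,0,0],
    [0,0,0],
    [0,0,0],
    [0,0,0],
    [0,0,0],
    [0,0,0]
  ],
  "claw": [6.5,6.5,6.5,6.5,6.5,6.5,6.5,6.5,6.5]
}}

```text
time_s: 22.73
position: [0.4886, 0.0778, 0.1634]
tool_rot: [[0.0, 0.089, 0.996], [0.004, 0.996, -0.089], [-1.0, 0.004, -0.0]]
ft_force: [0.6, -0.0, 0.4]
grip_width: 0.0648
```

```bash
python3 - <<'E'
from h import *
print(env.observe()['position'])
for n in C: cv2.imwrite(f"pics/{n}4.png",env.get_image(n)[:,:,::-1])
a=cv2.imread("pics/side4.png")[210:350,310:460]; b=cv2.imread("pics/top4.png")[200:340,300:450]
cv2.imwrite("pics/g4.png",cv2.resize(np.hstack([a,b]),None,fx=2.6,fy=2.6,interpolation=cv2.INTER_CUBIC))
ims={n:cv2.imread(f"pics/{n}4.png") for n in C}
p0=[*b2w(.0025,0)[:2],BASE[2]]
for c in (("side","top"),("side",),("top",)):
  p,r,k=fit(ims,p0,sbox(34),.066,c); print(c,w2b(p)*1000,np.degrees(p[2]),r,k)
E
```

```text
[0.4885889  0.07784128 0.16340664]
('side', 'top') [ 2.99555727 -0.75003024] -4.139885553131477 0.4465049825920829 120
('side',) [3.08001472 0.13294357] -4.176796026816235 0.37101324720760803 65
('top',) [ 2.84354962 -1.98875356] -4.620050090151477 0.19790813749375924 55
```

View pics/g4.png

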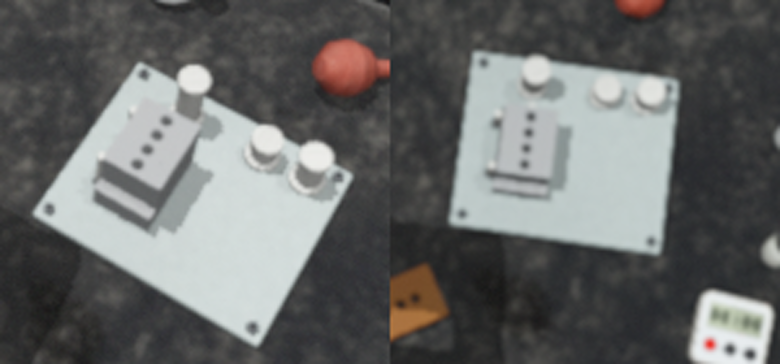

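```bash
python3 - <<'E'
from h import *
ims={n:cv2.imread(f"pics/{n}4.png") for n in C}
out=[]
for n,(a,b,w,h) in {"side":(325,240,70,70),"top":(330,225,50,70)}.items():
    k=8
    im=cv2.resize(ims[n][b:b+h,a:a+w],None,fx=k,fy=k,interpolation=cv2.INTER_CUBIC)
    for (x,yaw,t,z,l,col) in((.0025,0,34,.066,.065,(0,0,255)),(-.0025,0,24,.032,.075,(0,255,0))):
        P=corners([*b2w(x+.0005,.0005)[:2],BASE[2]],sbox(t),z)
        u=((proj(n,P)-[a,b]+.5)*k)
        cv2.polylines(im,[np.round(u).astype(int).reshape(-1,1,2)],True,col,1)
    out.append(cv2.resize(im,(int(w*560/h),560)))
cv2.imwrite("pics/o4.png",np.hstack([o[:, :400] if o.shape[1]<=400 else cv2.resize(o,(int(o.shape[1]*.7),560)) for o in out]) if 0 else np.hstack(out)[:, :])
print(np.hstack(out).shape)
E
python3 -c "
import cv2;i=cv2.imread('pics/o4.png');s=min(800/i.shape[1],1);cv2.imwrite('pics/o4b.png',cv2.resize(i,None,fx=s,fy=s,interpolation=cv2.INTER_AREA))"
```

```text
(560, 960, 3)
```

View pics/o4b.png

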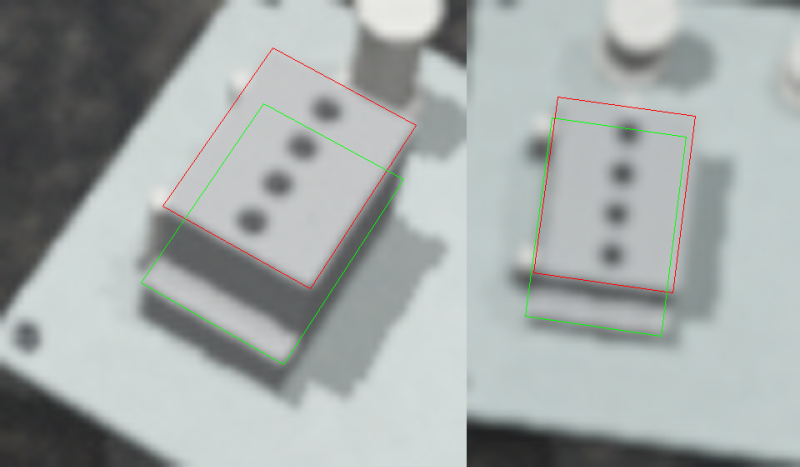

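```bash
python3 - <<'E'
from h import *
def holes(n,img,c,z,r):
    g=cv2.cvtColor(img,cv2.COLOR_BGR2GRAY).astype(float)
    out=[]
    for P in c:
        u=proj(n,P)[0]
        for _ in range(6):
            X,Y=np.meshgrid(np.arange(int(u[0])-3,int(u[0])+5),np.arange(int(u[1])-3,int(u[1])+5))
            p=g[Y,X]; d=np.hypot(X-u[0],Y-u[1])<2.6
            base=np.percentile(p,80); w=np.clip(base-p-10,0,None)*d; u=np.array([(w*X).sum(),(w*Y).sum()])/w.sum()
        out.append(ray(n,u,z))
    return np.array(out)
def run(tag,x,y,yaw,z,N,k):
    for n in C:
        img=cv2.imread(f"pics/{n}{k}.png")
        d=np.array([np.cos(yaw),np.sin(yaw)])
        for pitch in (.0135,):
            c=[np.r_[np.array([x,y])+d*pitch*(i-(N-1)/2),z] for i in range(N)]
            h=holes(n,img,c,z,3)
            v=h[-1]-h[0]; m=h.mean(0)
            print(tag,n,"yaw",np.degrees(np.arctan2(v[1],v[0])).round(2),"mean base",(w2b(m)*1000).round(2),"pitch",(np.linalg.norm(np.diff(h,axis=0),axis=1)*1000).round(1))
run("34 start",.6061,.3003,np.radians(8.5),.034,4,0)
run("24 start",.6085,.1068,np.radians(10.1),.024,3,0)
p=b2w(-.0022,.0005);run("24 placed",p[0],p[1],BASE[2],.032,3,3)
p=b2w(.003,0.0005);run("34 placed",p[0],p[1],BASE[2],.066,4,4)
E
```

```text
34 start side yaw 8.73 mean base [-23.   454.93] pitch [15.  15.  14.9]
34 start top yaw 8.59 mean base [-22.17 452.52] pitch [14.8 14.9 15.1]
24 start side yaw 10.29 mean base [ -3.07 262.39] pitch [15.  14.9]
24 start top yaw 10.73 mean base [ -2.74 259.98] pitch [15. 15.]
24 placed side yaw -5.39 mean base [-2.16  0.57] pitch [14.9 15.1]
24 placed top yaw -5.15 mean base [-1.48 -1.45] pitch [15. 15.]
34 placed side yaw -5.06 mean base [2.89 0.56] pitch [15.1 14.9 15. ]
34 placed top yaw -5.23 mean base [ 3.2  -1.42] pitch [14.9 14.9 15.4]
```

```bash
python3 - <<'E'
from h import *
a=cv2.imread("pics/side0.png").astype(int);b=cv2.imread("pics/side4.png").astype(int)
s=env.observe();print(s['time_s'],s['qvel'].round(2).max())
for t,uv in {12:(160,307),16:(240,306)}.items():
    for k in (0,3):
        ims={n:cv2.imread(f"pics/{n}{k}.png") for n in C}
        p,r,_=fit(ims,[*ray("top",uv,SP[t][1])[:2],.2],sbox(t),SP[t][1],("side",)); print(t,k,p.round(4),round(r,2))
print(env.close_job())
E
```

```text
22.8333 0.45
12 0 [0.4436 0.3059 0.2367] 0.43
12 3 [0.4436 0.306  0.2378] 0.42
16 0 [0.4577 0.1116 0.247 ] 0.41
16 3 [0.458  0.1119 0.2472] 0.33
the job is handed in; nothing more can be done
None
```

I stacked spacer_24 and spacer_34 in the bay and handed the job in at about 22.8 s. The 58 mm pillar, `pillar_c`, stands behind the bay, and 24 + 34 mm matches its height. spacer_24 is at the bottom and spacer_34 on top. I pushed each one up to the end pin and then sideways onto the two side pins, let go, and moved the gripper clear.

**Last checks**
- **Alignment:** in both cameras the drilled holes put both spacers within about 0.3° of the plate's direction.
- **Position:** the two spacers' centres are 4.7 to 5.1 mm apart lengthwise, where 5.0 mm is right if both ends touch the pin. Sideways they agree within 0.1 mm.
- **Contact:** the pushes ended at about 7 to 15 N on the end pin and 8 to 8.5 N on the side pins.
- **Other spacers:** spacer_12 and spacer_16 were still in place (within 0.5 mm) when I looked before the last placement. I did not measure them again after it.

**Disagreements and gaps**
- An edge fit of the top spacer gave a turn about 1° off (−4.1° against −5.1°). I trusted the holes instead, because the bright pins disturb that edge.
- The two cameras differ by about 2 mm sideways, within the stated calibration.
- I did not measure the top height directly; flush follows from the thicknesses and flat seating.
- I did not measure the timer, tape or vial. I felt no unexpected contact while the arm was moving.

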